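Flush the rinse well and draw the long turner out past its cover

TASK

Flush the utensil rinse well by pumping its red lever three full strokes, each right down to the stop and all the way back up. Then take the long black-handled turner by its handle, tilt it out through the open part of the well's half-covered top, and finish while holding it in the gripper, still and about level, with its whole length a few centimetres clear above the well's top and touching nothing else. Do not knock over or shift the bottles and the shaker.

Things in the scene. Friction and masses are not known exactly. Their poses are not given: they have to be found in the camera images.
- well: Fixed steel rinse well, hand pump at its +y end. Origin: centre of its underside on the counter; y along its length, x across; turned up to 0.26 rad. Outside 198 (x) by 318 (y) mm, walls 4 mm thick, 100 mm high; floor 6 mm above the counter. A fixed clear cover 5 mm thick (z 100 to 105 mm, blue edge strip) roofs it from y = -15 mm to the +y end.
- opening (a point): Centre of the open part of the well's top (well x = 0, y = -85, z = 100 mm, the rim's height). The opening runs from well y = -155 to -15 mm (140 mm long) and is 190 mm wide.
- pump_arm (a joint): Pump lever, in rad: 0 up at rest, 0.6 fully down at its stop. A spring holds it up and brings it back by itself; the pad needs about 3 N to start and about 9 N to hold at the stop.
- pad_top (a point): Top centre of the red pad at the lever's end (48 mm long, 46 wide, 12 thick), to be pushed down from above. 148 mm from the hinge, on its -x side (well axes), 6 mm above the lever's centre line. At rest the lever slopes up to the pad by 0.35 rad (pad top 221 mm above the counter), at the stop down by 0.25 rad (134 mm).
- pump_hinge (a point): Axis of the lever, parallel to the well's y, on top of the white pump column: well x = 50, y = 215, z = 165 mm.
- turner: Kitchen turner, 270 mm long, 70 to 140 g, flat on the well's floor along its y, head (+y) under the cover, handle end under the opening. Origin: middle of its length, at its underside; its x runs from handle to head, z up. Black handle 16 mm wide and 17 mm high from x = -135 to +30 mm; steel neck; slotted steel head 60 mm wide, 4 mm thick, x = 56 to 135 mm.
- turner_grip (a point): Point on the handle's axis, 50 mm from its butt (turner x = -85 mm, 8.5 mm above the underside): good place to grip, under the opening.
- turner_butt (a point): Centre of the handle's end (turner x = -135 mm).
- turner_tip (a point): Middle of the head's front edge (turner x = +135 mm, 2 mm above the underside).
- sauce: Bystander: amber sauce bottle with red cap, 52 mm across, 150 mm tall, standing beside or beyond the well; origin at its base.
- shaker: Bystander: spice shaker with orange cap, 48 mm across, 90 mm tall; origin at its base.
- dressing: Bystander: white dressing bottle, 60 mm across, 130 mm tall; origin at its base.

How it is judged (in metres and radians):
On the way, in this order (a step that is already met when the one before it is completed fails the run):
1. first stroke: the pump lever is pressed down to its stop (joint above 0.5) (value of joint pump_arm above 0.5 rad), for 0.05 s.
2. first stroke: the lever has come all the way back up (joint below 0.08) (value of joint pump_arm below 0.08 rad), for 0.05 s.
3. second stroke: the pump lever is pressed down to its stop (joint above 0.5) (value of joint pump_arm above 0.5 rad), for 0.05 s.
4. second stroke: the lever has come all the way back up (joint below 0.08) (value of joint pump_arm below 0.08 rad), for 0.05 s.
5. third stroke: the pump lever is pressed down to its stop (joint above 0.5) (value of joint pump_arm above 0.5 rad), for 0.05 s.
6. third stroke: the lever has come all the way back up (joint below 0.08) (value of joint pump_arm below 0.08 rad), for 0.05 s.
7. the turner is out of the well, in the fingers, both ends at least 30 mm above the cover (height (world z) of each of turner_butt, turner_tip above 0.135 m and contact force between the fingers and turner above 1 N and contact force between turner and well below 0.2 N and contact force between turner and sauce below 0.2 N and contact force between turner and shaker below 0.2 N and contact force between turner and dressing below 0.2 N), for 0.2 s.
At the end, for the whole second after the job is handed in: The turner is held by the fingers, still (under 0.03 m/s), its long axis within 0.35 rad (20 degrees) of level, both its ends more than 135 mm above the counter (30 mm above the cover), touching neither the well nor a bystander; the pump lever is back up (below 0.08 rad) (all of step 7 and angle between turner's own x axis and vertical between 1.2208 and 1.9208 rad and linear speed of turner below 0.03 m/s and angular speed of turner below 0.3 rad/s and value of joint pump_arm below 0.08 rad); the arm keeps its last pose, push and grip.
It fails at once if the sauce is shifted more than 30 mm or tipped (distance of sauce from where it was at the start of the episode above 0.03 m or angle between sauce's own z axis and vertical above 0.4 rad).
It fails at once if the shaker is shifted more than 30 mm or tipped (distance of shaker from where it was at the start of the episode above 0.03 m or angle between shaker's own z axis and vertical above 0.4 rad).
It fails at once if the dressing is shifted more than 30 mm or tipped (distance of dressing from where it was at the start of the episode above 0.03 m or angle between dressing's own z axis and vertical above 0.4 rad).
It also fails if it takes over 64 s, if anything falls off the work surface, if the arm or the gripper's body presses on something with over 40 N, if the wrist force passes 120 N, or if a joint passes its speed limit or range.

ROBOT

A 6-joint arm with a two-finger parallel gripper is mounted at the origin on the work surface. World frame = base frame: x ahead of the robot, y to its left, z up, the work surface at z = 0. Lengths are in m, angles in degrees, forces in N, time in s.
With the tool pointing down it reaches from about 0.375 to 0.9 m from the base axis. Payload 3.1 kg.
Tool frame: the origin (TCP) lies at the very end of the fingers, on their centre line; the grasp point (between the pads) lies bot.grip_point_offset behind it (bot.grip_point_offset is the distance from the TCP to the grasp point, in m); z points along the fingers, y is the line along which they close (so a half turn about z gives the same grasp; the last joint's range is limited). The gripper opens to 87 mm and grips with 3 to 60 N. Pads are 19 mm wide; open, the fingers measure 117 mm over their backs; the gripper's body (75 mm by 190 mm) begins 51 mm behind the grasp point.
Start: joints at [-83.165, 30.224, 82.088, -0, 67.689, -10.227], TCP at [0.183, -0.597, 0.223] pointing down, gripper open.
Joint ranges: [-176.69, 176.69], [-43.24, 126.21], [12.49, 139.97], [-82, 262], [0, 151.66], [-163.58, 163.58]. Speed limits (degrees/s): [159.86, 159.86, 180, 180, 180, 180].

INTERFACE

Orientations are given as a 3x3 rotation matrix whose columns are the frame's x, y, z axes.
In Python, from rig import bot, viewer, ticket gives the robot as it stands.
- The arm moves only by the tool servo_tool, never from a script. Its argument "targets" is a list of rows, each an object with "offset": the shift along the tool's x, y, z in m, a list of three; "dr": the turn, a rotation vector about the tool's x, y, z in degrees, a list of three. In form: [{"offset": [x, y, z], "dr": [ax, ay, az]}, ...]. A call has 1 to 20 rows; each row is the pose to reach, as a shift and turn from the pose commanded when the call began, along the tool's axes at that moment; what a row does not reach only later rows make up. A row lasts 1/12 s, in which the tool goes at most 41.7 mm and 7.16 degrees, less where a joint would pass 70% of its speed; a pose out of reach is approached as far as the arm can. A call with a gripper value outside its range is refused whole. "gripper" is the gripper command: -1 is fully open, 1 is shut, values between are in proportion, set as the call begins (left out, the last holds). The fingers move at their own pace and stop on an object; the grip force is fixed at half the most. Time passes only in rows, so rows that repeat a pose let the fingers close. It gives the time, the measured TCP pose, the force, the opening and the grip force at its end, in the units of the state.
- bot.read_state(): the state, without advancing time (a new reading comes with each control period).
- viewer.capture(name): name is "side" or "top"; returns a dict with "color" (420x560x3 uint8, red, green, blue), "camera_matrix" (3x3 intrinsics, pixels), "k1" (the pictures are not rectified: a ray, as slopes to the right and down, at radius r is drawn at 1 + k1 r^2 times it, then the intrinsics apply), "R" (3x3) and "t" (3): a world point X has camera coordinates R X + t. Camera axes: x right, y down, z forward; pixel columns grow to the right and rows downward; lengths in m; the calibration is good to about 2 mm. A picture is of the moment at which its call begins. There is no depth.
- ticket.hand_in(): hands the job in; it is judged then, once.
The state is a dict: "time_s": time; "joint_positions": joint angles; "qvel": joint speeds; "tau": joint torques, N m; "position": TCP position; "tcp_rot": TCP orientation; "force": force on the tool from outside, world axes, zero at the start; "moment": the same for the moment, N m; "opening": opening from 0.0 (shut) to 1.0 (fully open); "grasp_force": force on a finger pad.
Only numpy, scipy, OpenCV 4.12 (cv2) and the standard library are available. Lean on these libraries where they do the work, as an engineer would, in place of code of your own. Each camera call takes 0.05 s, during which the arm holds its last target. There are 200 camera calls.

## Working session

There is one attempt and no reset: what is moved stays moved. The work goes in short steps, Python scripts to look and compute and a tool call to move; the robot and the scene stay as the last step left them, time stands still between calls to the robot, and variables do not carry over. Pictures are saved under pics/ and viewed, at most 10 in all, crops included, and the job is handed in when it is done.

Besides the shell and the picture viewer there is one more tool, called after "Emit:" as name([rows], argument=value, ...), one row to a line, values as JSON. servo_tool: Moves the arm, as the interface text tells. Its arguments: {"type":"object","properties":{"targets":{"type":"array"},"gripper":{"type":"number"}},"required":["targets"]}

```bash
mkdir -p pics; ls; python3 - <<'E'
from rig import bot,viewer
import cv2,numpy as np
s=bot.read_state();print(s,bot.grip_point_offset)
for n in("top","side"):
    c=viewer.capture(n);cv2.imwrite(f"pics/{n}0.png",c["color"][:,:,::-1]);np.savez(f"{n}0.npz",**c)
    print(n,c["camera_matrix"],c["k1"],c["R"],c["t"])
E
```

```text
pics
{'time_s': 0.0, 'joint_positions': array([-8.31662274e+01,  3.02792443e+01,  8.21564086e+01, -4.19558789e-04,
        6.76879375e+01, -1.02252285e+01]), 'qvel': array([ 0.06679263,  0.01993302,  0.04401887, -0.02151115, -0.07888156,
        0.07818635]), 'tau': array([-5.33428356e-04, -4.40047073e+01, -1.76593727e+01,  6.33569062e-02,
        5.82197669e-02, -1.56249766e-04]), 'position': array([ 0.18330746, -0.59675337,  0.22156852]), 'tcp_rot': array([[ 9.56002407e-01,  2.93358703e-01, -2.63393108e-04],
       [ 2.93358579e-01, -9.56000084e-01,  2.14092806e-03],
       [ 3.76256045e-04, -2.12400101e-03, -9.99997674e-01]]), 'force': array([-0.52227957, -0.21028491, -0.36235034]), 'moment': array([-0.05883234, -0.04897945,  0.03959906]), 'grasp_force': 0.0, 'opening': 0.9976282055515967} 0.0187
top [[539.43111882   0.         267.83286543]
 [  0.         539.43111882 200.14980465]
 [  0.           0.           1.        ]] 0.0006551415438524477 [[ 0.02335443 -0.99966361  0.01127964]
 [-0.98914212 -0.02474319 -0.14486424]
 [ 0.1450946  -0.00777394 -0.98938725]] [-0.03774007  0.63364464  1.34986163]
side [[398.63858748   0.         279.60641929]
 [  0.         398.63858748 206.48852758]
 [  0.           0.           1.        ]] -0.10210054501346828 [[-0.92901454 -0.36999485  0.00598305]
 [-0.25139192  0.61918663 -0.74391533]
 [ 0.27154021 -0.69261225 -0.6682471 ]] [0.57019926 0.27126793 0.93344887]
```

View pics/top0.png

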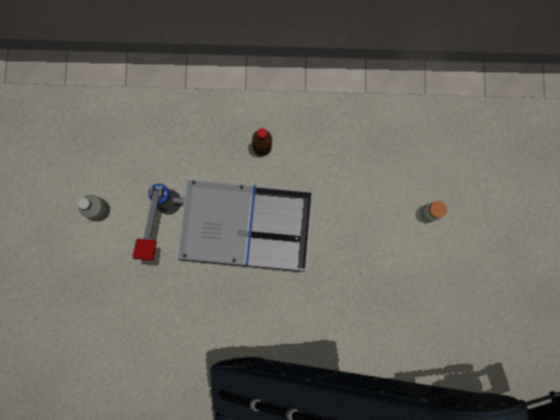

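View pics/side0.png

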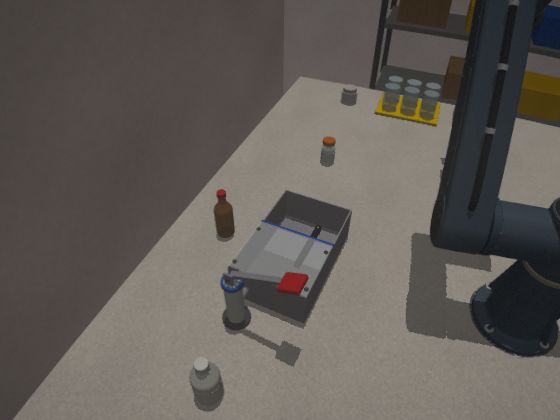

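The top view shows the well, with corners near (188,180), (311,191), (306,271) and (180,261). The red pad is at (145,249), and the black handle runs from about (250,235) to (299,238). The sauce is at (262,140), the dressing at (90,207) and the shaker at (435,211). The side view agrees with this.

```bash
cat > h.py <<'E'
import numpy as np,cv2
def ray(c,px):
    K=c["camera_matrix"];k=float(c["k1"]);d=(np.array(px,float)-K[:2,2])/np.array([K[0,0],K[1,1]])
    u=d.copy()
    for _ in range(10):u=d/(1+k*(u@u))
    R=c["R"];return -R.T@c["t"],R.T@np.array([u[0],u[1],1.])
def onz(c,px,z):
    o,v=ray(c,px);return o+v*(z-o[2])/v[2]
def tri(a,pa,b,pb):
    o1,v1=ray(a,pa);o2,v2=ray(b,pb);s=np.linalg.lstsq(np.c_[v1,-v2],o2-o1,rcond=None)[0]
    p,q=o1+s[0]*v1,o2+s[1]*v2;return (p+q)/2,np.linalg.norm(p-q)
def mask(c,lo,hi,box):
    h=cv2.cvtColor(np.ascontiguousarray(c["color"]),cv2.COLOR_RGB2HSV);m=cv2.inRange(h,lo,hi);z=m*0;x0,y0,x1,y1=box;z[y0:y1,x0:x1]=m[y0:y1,x0:x1];return z
def rect(m):
    n=max(cv2.findContours(m,0,2)[0],key=cv2.contourArea);return cv2.minAreaRect(n),cv2.moments(m,True)
def cen(m):
    M=cv2.moments(m,True);return M["m10"]/M["m00"],M["m01"]/M["m00"]
E
python3 - <<'E'
from h import *
np.set_printoptions(precision=4,suppress=True)
t=dict(np.load("top0.npz"));s=dict(np.load("side0.npz"))
red=lambda c,b:mask(c,(0,150,80),(8,255,255),b)
pt,ps=cen(red(t,(125,230,165,270))),cen(red(s,(270,260,320,300)))
print("pad",pt,ps,tri(t,pt,s,ps),onz(t,pt,.218))
b=mask(t,(100,120,80),(125,255,255),(235,180,265,275));ys,xs=np.nonzero(b)
for y in(ys.min()+2,ys.max()-2):print("strip",xs[ys==y].mean(),y,onz(t,(xs[ys==y].mean(),y),.105))
h=cv2.inRange(cv2.cvtColor(t["color"],cv2.COLOR_RGB2HSV),(0,0,0),(180,255,60));z=h*0;z[228:246,252:302]=h[228:246,252:302]
r,_=rect(z);print("handle",r);bx=cv2.boxPoints(r);print([onz(t,p,.023) for p in bx])
for n,p in dict(c1=(188,180),c2=(311,191),c3=(306,271),c4=(180,261)).items():print(n,onz(t,p,.1))
for n,p,z in(("sauce",(262,133),.15),("dress",(84,204),.13),("shaker",(438,210),.09)):print(n,onz(t,p,z))
o=cv2.resize(t["color"][165:285,120:320],None,fx=4,fy=4,interpolation=2);cv2.imwrite("pics/crop.png",o[:,:,::-1])
E
```

```text
pad (144.11548556430446, 248.93963254593177) (292.52134831460677, 282.0696629213483) (array([0.4906, 0.2519, 0.2181]), np.float64(0.0035309101871136184)) [0.4923 0.2523 0.218 ]
strip 254.5 188 [0.6555 0.0119 0.105 ]
strip 246.5 262 [0.4722 0.0265 0.105 ]
handle ((276.8378601074219, 236.47296142578125), (50.470489501953125, 8.877545356750488), 9.462323188781738)
[array([0.5405, 0.0184, 0.023 ]), array([0.5635, 0.0153, 0.023 ]), array([ 0.5449, -0.1151,  0.023 ]), array([ 0.522 , -0.1116,  0.023 ])]
c1 [0.6724 0.1785 0.1   ]
c2 [ 0.6523 -0.1292  0.1   ]
c3 [ 0.454  -0.1193  0.1   ]
c4 [0.4709 0.189  0.1   ]
sauce [ 0.7842 -0.0035  0.15  ]
dress [0.6016 0.4227 0.13  ]
shaker [ 0.6137 -0.4494  0.09  ]
```

View pics/crop.png

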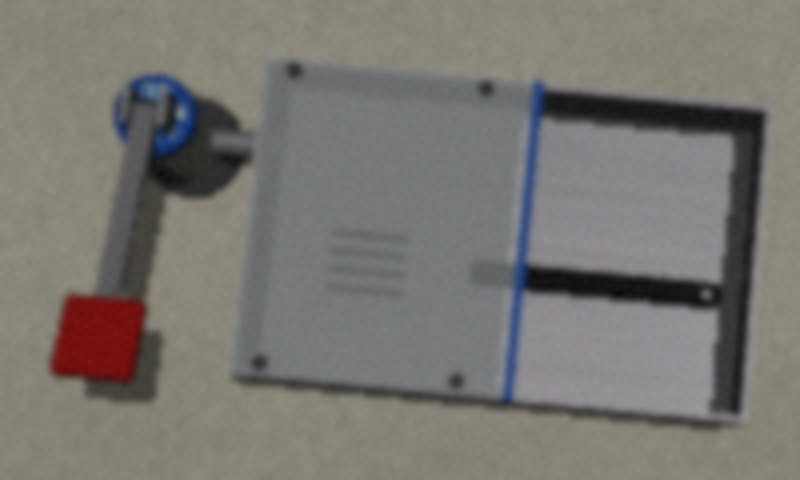

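Emit:
servo_tool([
  {"offset": [0.357,-0.2535,-0.1],"dr": [0,0,-69]},
  {"offset": [0.357,-0.2535,-0.1],"dr": [0,0,-69]},
  {"offset": [0.357,-0.2535,-0.1],"dr": [0,0,-69]},
  {"offset": [0.357,-0.2535,-0.1],"dr": [0,0,-69]},
  {"offset": [0.357,-0.2535,-0.1],"dr": [0,0,-69]},
  {"offset": [0.357,-0.2535,-0.1],"dr": [0,0,-69]},
  {"offset": [0.357,-0.2535,-0.1],"dr": [0,0,-69]},
  {"offset": [0.357,-0.2535,-0.1],"dr": [0,0,-69]},
  {"offset": [0.357,-0.2535,-0.1],"dr": [0,0,-69]},
  {"offset": [0.357,-0.2535,-0.1],"dr": [0,0,-69]},
  {"offset": [0.357,-0.2535,-0.1],"dr": [0,0,-69]},
  {"offset": [0.357,-0.2535,-0.1],"dr": [0,0,-69]},
  {"offset": [0.357,-0.2535,-0.1],"dr": [0,0,-69]},
  {"offset": [0.357,-0.2535,-0.1],"dr": [0,0,-69]},
  {"offset": [0.357,-0.2535,-0.1],"dr": [0,0,-69]},
  {"offset": [0.357,-0.2535,-0.1],"dr": [0,0,-69]},
], gripper=1)

```text
time_s: 1.43
position: [0.4494, -0.2514, 0.3219]
tcp_rot: [[0.071, 0.997, -0.001], [0.997, -0.071, 0.001], [0.001, -0.001, -1.0]]
force: [-0.0, -0.1, 0.2]
opening: 0.006
grasp_force: 0.0
```

```bash
python3 - <<'E'
from rig import bot,viewer
from h import *
np.set_printoptions(precision=4,suppress=True)
print(bot.read_state())
t=dict(np.load("top0.npz"))
a,b=onz(t,(251.2,234.5),.023),onz(t,(300.2,238.7),.023);print("handle",a,b,np.degrees(np.arctan2(*(a-b)[[1,0]])))
c=viewer.capture("side");cv2.imwrite("pics/side1.png",c["color"][:,:,::-1])
E
```

```text
{'time_s': 1.4333, 'joint_positions': array([-41.658 ,  15.3602,  90.0022,  -0.0197,  74.7117, -37.5879]), 'qvel': array([-0.1384, -0.1011, -0.2067,  0.1836,  0.0775,  0.0531]), 'tau': array([  0.317 , -33.2242, -19.2474,   0.05  ,   0.0852,  -0.0015]), 'position': array([ 0.4494, -0.2514,  0.3219]), 'tcp_rot': array([[ 0.0709,  0.9975, -0.0012],
       [ 0.9975, -0.0709,  0.0006],
       [ 0.0005, -0.0012, -1.    ]]), 'force': array([-0.0494, -0.1236,  0.1698]), 'moment': array([-0.0518, -0.1139, -0.0047]), 'grasp_force': 0.0, 'opening': 0.006437116310007736}
handle [0.5462 0.0186 0.023 ] [ 0.5384 -0.1093  0.023 ] 86.48593736518447
```

View pics/side1.png

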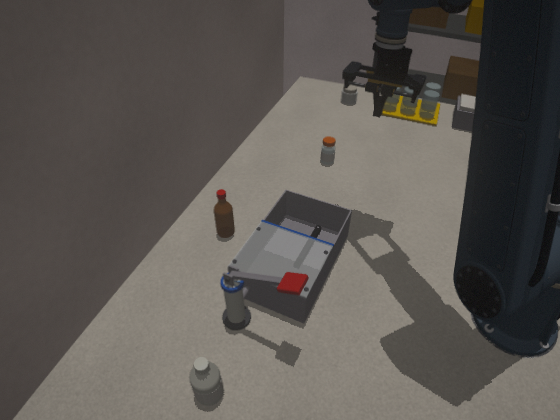

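The well and bottles are where they were. The gripper is near (390,90), and a wide crossbar runs along its closing direction. I'm going above the pad.

Emit:
servo_tool([
  {"offset": [0.5045,0.003,0.06],"dr": [0,0,0]},
  {"offset": [0.5045,0.003,0.06],"dr": [0,0,0]},
  {"offset": [0.5045,0.003,0.06],"dr": [0,0,0]},
  {"offset": [0.5045,0.003,0.06],"dr": [0,0,0]},
  {"offset": [0.5045,0.003,0.06],"dr": [0,0,0]},
  {"offset": [0.5045,0.003,0.06],"dr": [0,0,0]},
  {"offset": [0.5045,0.003,0.06],"dr": [0,0,0]},
  {"offset": [0.5045,0.003,0.06],"dr": [0,0,0]},
  {"offset": [0.5045,0.003,0.06],"dr": [0,0,0]},
  {"offset": [0.5045,0.003,0.06],"dr": [0,0,0]},
  {"offset": [0.5045,0.003,0.06],"dr": [0,0,0]},
  {"offset": [0.5045,0.003,0.06],"dr": [0,0,0]},
  {"offset": [0.5045,0.003,0.06],"dr": [0,0,0]},
  {"offset": [0.5045,0.003,0.06],"dr": [0,0,0]},
  {"offset": [0.5045,0.003,0.06],"dr": [0,0,0]},
])

```text
time_s: 2.73
position: [0.4879, 0.2518, 0.2621]
tcp_rot: [[0.068, 0.998, -0.001], [0.998, -0.068, -0.001], [-0.001, -0.001, -1.0]]
force: [0.5, -0.0, 0.8]
opening: 0.002
grasp_force: 0.0
```

```bash
python3 - <<'E'
from rig import bot,viewer
from h import *
a=viewer.capture("side")["color"][130:330,180:420];b=viewer.capture("top")["color"][140:340,60:300]
cv2.imwrite("pics/c2.png",np.vstack([cv2.resize(i,(360,300),interpolation=2) for i in(a,b)])[:,:,::-1])
E
```

```text
(no output)
```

View pics/c2.png

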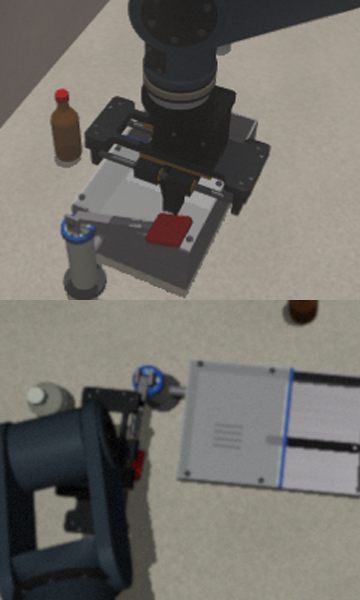

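The picture shows the closed fingertips just above the red pad at (170,230), and a wide gripper frame about 190 mm across. Now the first stroke.

Emit:
servo_tool([
  {"offset": [0,0,0.03],"dr": [0,0,0]},
  {"offset": [0,0,0.05],"dr": [0,0,0]},
  {"offset": [0,0,0.07],"dr": [0,0,0]},
  {"offset": [0,0,0.09],"dr": [0,0,0]},
  {"offset": [0,0,0.108],"dr": [0,0,0]},
  {"offset": [0,0,0.118],"dr": [0,0,0]},
  {"offset": [0,0,0.122],"dr": [0,0,0]},
  {"offset": [0,0,0.122],"dr": [0,0,0]},
  {"offset": [0,0,0.122],"dr": [0,0,0]},
  {"offset": [0,0,0.122],"dr": [0,0,0]},
])

```text
time_s: 3.67
position: [0.4887, 0.2507, 0.1421]
tcp_rot: [[0.072, 0.997, 0.001], [0.997, -0.072, -0.0], [-0.0, 0.001, -1.0]]
force: [-2.1, -1.8, 7.9]
opening: 0.002
grasp_force: 4.0
```

```bash
python3 - <<'E'
from rig import bot,viewer
from h import *
np.set_printoptions(precision=4,suppress=True)
s=bot.read_state();print(s["position"],s["force"])
a=viewer.capture("side");b=viewer.capture("top")
print(cen(mask(a,(0,150,60),(8,255,255),(250,240,340,330))))
i=a["color"][130:330,180:420];cv2.imwrite("pics/c3.png",cv2.resize(i,(720,600),interpolation=2)[:,:,::-1])
E
```

```text
[0.4887 0.2507 0.1421] [-2.1304 -1.7874  7.8701]
(294.21140939597313, 311.4865771812081)
```

View pics/c3.png

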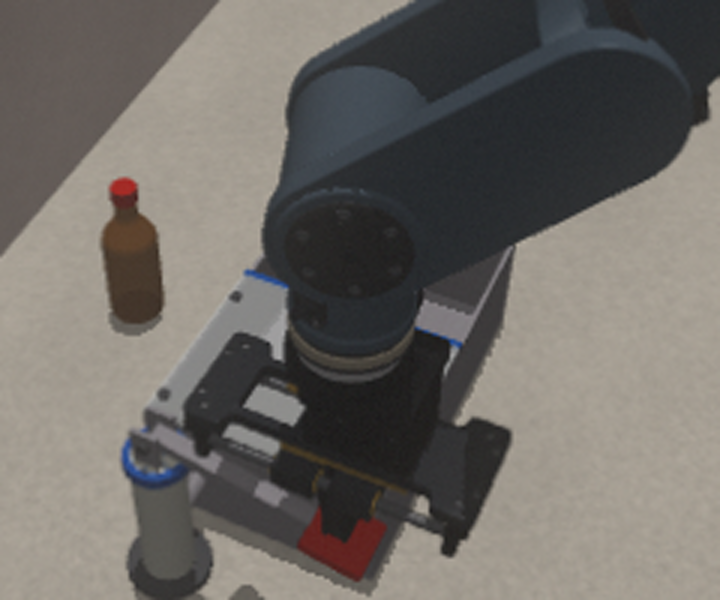

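The lever is down: the pad is under the fingertips at (340,540), and the frame's end block clears the pump column. I'll press a little further to be sure of the stop.

Emit:
servo_tool([
  {"offset": [0,0,0.003],"dr": [0,0,0]},
  {"offset": [0,0,0.005],"dr": [0,0,0]},
  {"offset": [0,0,0.005],"dr": [0,0,0]},
  {"offset": [0,0,0.005],"dr": [0,0,0]},
])

```text
time_s: 4.1
position: [0.4895, 0.2507, 0.1375]
tcp_rot: [[0.071, 0.997, 0.003], [0.997, -0.071, -0.0], [0.0, 0.003, -1.0]]
force: [-1.0, -0.2, 8.1]
opening: 0.0
grasp_force: 4.1
```

Emit:
servo_tool([
  {"offset": [0,0,-0.03],"dr": [0,0,0]},
  {"offset": [0,0,-0.07],"dr": [0,0,0]},
  {"offset": [0,0,-0.105],"dr": [0,0,0]},
  {"offset": [0,0,-0.105],"dr": [0,0,0]},
  {"offset": [0,0,-0.105],"dr": [0,0,0]},
  {"offset": [0,0,-0.105],"dr": [0,0,0]},
  {"offset": [0,0,-0.105],"dr": [0,0,0]},
  {"offset": [0,0,-0.105],"dr": [0,0,0]},
])

```text
time_s: 4.77
position: [0.4869, 0.2518, 0.2389]
tcp_rot: [[0.07, 0.998, -0.004], [0.998, -0.07, -0.001], [-0.001, -0.004, -1.0]]
force: [0.2, -0.6, -0.8]
opening: 0.003
grasp_force: 0.0
```

```bash
python3 - <<'E'
from rig import bot,viewer
from h import *
s=bot.read_state();print(s["position"],s["force"])
a=viewer.capture("side")
print(cen(mask(a,(0,150,60),(8,255,255),(250,240,340,330))))
E
```

```text
[0.48688629 0.25180938 0.23885261] [ 0.22173552 -0.58234015 -0.83604627]
(291.9265536723164, 284.04802259887003)
```

Emit:
servo_tool([
  {"offset": [0,0,0.03],"dr": [0,0,0]},
  {"offset": [0,0,0.06],"dr": [0,0,0]},
  {"offset": [0,0,0.085],"dr": [0,0,0]},
  {"offset": [0,0,0.1],"dr": [0,0,0]},
  {"offset": [0,0,0.105],"dr": [0,0,0]},
  {"offset": [0,0,0.105],"dr": [0,0,0]},
  {"offset": [0,0,0.105],"dr": [0,0,0]},
  {"offset": [0,0,0.105],"dr": [0,0,0]},
  {"offset": [0,0,0.105],"dr": [0,0,0]},
])

```text
time_s: 5.57
position: [0.4895, 0.2532, 0.1368]
tcp_rot: [[0.068, 0.998, 0.003], [0.998, -0.068, 0.001], [0.001, 0.003, -1.0]]
force: [-0.6, 0.6, 11.8]
opening: 0.004
grasp_force: 5.5
```

Emit:
servo_tool([
  {"offset": [0,0,-0.03],"dr": [0,0,0]},
  {"offset": [0,0,-0.07],"dr": [0,0,0]},
  {"offset": [0,0,-0.105],"dr": [0,0,0]},
  {"offset": [0,0,-0.105],"dr": [0,0,0]},
  {"offset": [0,0,-0.105],"dr": [0,0,0]},
  {"offset": [0,0,-0.105],"dr": [0,0,0]},
  {"offset": [0,0,-0.105],"dr": [0,0,0]},
  {"offset": [0,0,-0.105],"dr": [0,0,0]},
])

```text
time_s: 6.23
position: [0.4866, 0.2523, 0.2384]
tcp_rot: [[0.069, 0.998, -0.005], [0.998, -0.069, -0.001], [-0.002, -0.004, -1.0]]
force: [0.0, -1.2, -0.1]
opening: 0.006
grasp_force: 0.0
```

Emit:
servo_tool([
  {"offset": [0,0,0.03],"dr": [0,0,0]},
  {"offset": [0,0,0.06],"dr": [0,0,0]},
  {"offset": [0,0,0.085],"dr": [0,0,0]},
  {"offset": [0,0,0.1],"dr": [0,0,0]},
  {"offset": [0,0,0.105],"dr": [0,0,0]},
  {"offset": [0,0,0.105],"dr": [0,0,0]},
  {"offset": [0,0,0.105],"dr": [0,0,0]},
  {"offset": [0,0,0.105],"dr": [0,0,0]},
  {"offset": [0,0,0.105],"dr": [0,0,0]},
])

```text
time_s: 6.98
position: [0.4894, 0.2531, 0.1367]
tcp_rot: [[0.069, 0.998, 0.003], [0.998, -0.069, 0.001], [0.001, 0.003, -1.0]]
force: [-0.2, -0.5, 12.4]
opening: 0.008
grasp_force: 6.1
```

Emit:
servo_tool([
  {"offset": [0,0,-0.03],"dr": [0,0,0]},
  {"offset": [0,0,-0.07],"dr": [0,0,0]},
  {"offset": [0,0,-0.105],"dr": [0,0,0]},
  {"offset": [0,0,-0.13],"dr": [0,0,0]},
  {"offset": [0,0,-0.16],"dr": [0,0,0]},
  {"offset": [0,0,-0.16],"dr": [0,0,0]},
  {"offset": [0,0,-0.16],"dr": [0,0,0]},
  {"offset": [0,0,-0.16],"dr": [0,0,0]},
])

```text
time_s: 7.65
position: [0.487, 0.2524, 0.2939]
tcp_rot: [[0.069, 0.998, -0.003], [0.998, -0.069, -0.001], [-0.001, -0.003, -1.0]]
force: [-0.1, -0.3, -0.8]
opening: 0.004
grasp_force: 0.0
```

```bash
python3 - <<'E'
from h import *
np.set_printoptions(precision=4,suppress=True)
t=dict(np.load("top0.npz"));s=dict(np.load("side0.npz"))
cr=lambda x,y:(120+(x+.5)/4-.5,165+(y+.5)/4-.5)
P=[onz(t,cr(*p),z)[:2] for p,z in(((268,58),.105),((767,108),.1),((747,422),.1),((232,378),.105))]
L=np.array([[.099,-.159],[0.099,-.159],[0,0],[0,0]])
L=np.array([[.099,.159],[.099,-.159],[-.099,-.159],[-.099,.159]])
Pc,Lc=np.array(P),L
m=Pc.mean(0);H=(Lc.T@(Pc-m));a=np.arctan2(H[0,1]-H[1,0],H[0,0]+H[1,1])
R=np.array([[np.cos(a),-np.sin(a)],[np.sin(a),np.cos(a)]])
print("well",m,a,"resid",(Pc-m)@R-Lc)
W=lambda p:R.T@(p[:2]-m)
for n,p,z in(("pad",(144.1,248.9),.218),("h1",cr(527,278),.023),("butt",cr(721,295),.0145),("s1",cr(540,82),.105),("s2",cr(507,400),.105)):
    X=onz(t,p,z);print(n,X,W(X))
# gripper feet at TCP pose of c3
T=np.array([.4887,.2507,.1421]);X=np.array([.072,.997,0]);Y=np.array([.997,-.072,0])
for px,sg in(((330,312.7),-1),((248.3,280),1)):
  for yy in(.085,.095):
    o,v=ray(s,px) # T+yY+xX+hz=o+lv
    q=np.linalg.solve(np.c_[X,[0,0,1],-v],o-T-sg*yy*Y);print(sg,yy,"x,h",q[:2])
E
```

```text
well [0.5639 0.0313] -0.06446795892066223 resid [[ 0.0008 -0.0022]
 [-0.002   0.0035]
 [ 0.0012  0.0009]
 [-0.     -0.0021]]
pad [0.4924 0.2524 0.218 ] [-0.0856  0.216 ]
h1 [0.5472 0.0182 0.023 ] [-0.0158 -0.0141]
butt [ 0.5399 -0.109   0.0145] [-0.015  -0.1416]
s1 [0.6627 0.0118 0.105 ] [ 0.0999 -0.0131]
s2 [0.4659 0.0266 0.105 ] [-0.0975 -0.011 ]
-1 0.085 x,h [0.0226 0.0594]
-1 0.095 x,h [0.0673 0.1279]
1 0.085 x,h [0.0209 0.0568]
1 0.095 x,h [0.0053 0.0329]
```

Pumping is done. The plan now is to lean the hand 13° towards the well's +x side so its 190 mm body fits inside and above the rim, part-open the fingers, and let closing them pull the handle to the hand's centre.

Emit:
servo_tool([
  {"offset": [-0.29,0.067,0.1],"dr": [13,0,0]},
  {"offset": [-0.29,0.067,0.1],"dr": [13,0,0]},
  {"offset": [-0.29,0.067,0.1],"dr": [13,0,0]},
  {"offset": [-0.29,0.067,0.1],"dr": [13,0,0]},
  {"offset": [-0.29,0.067,0.1],"dr": [13,0,0]},
  {"offset": [-0.29,0.067,0.1],"dr": [13,0,0]},
  {"offset": [-0.29,0.067,0.1],"dr": [13,0,0]},
  {"offset": [-0.29,0.067,0.1],"dr": [13,0,0]},
  {"offset": [-0.29,0.067,0.1],"dr": [13,0,0]},
  {"offset": [-0.29,0.067,0.1],"dr": [13,0,0]},
  {"offset": [-0.29,0.067,0.1],"dr": [13,0,0]},
  {"offset": [-0.29,0.067,0.1],"dr": [13,0,0]},
], gripper=-0.15)

```text
time_s: 8.65
position: [0.5342, -0.0397, 0.1951]
tcp_rot: [[0.067, 0.972, -0.226], [0.998, -0.065, 0.016], [0.001, -0.227, -0.974]]
force: [-0.1, -0.0, -0.3]
opening: 0.57
grasp_force: 0.0
```

```bash
python3 - <<'E'
from rig import bot,viewer
from h import *
np.set_printoptions(precision=4,suppress=True)
s=bot.read_state();print(s["position"],s["tcp_rot"],s["joint_positions"],s["opening"],s["force"])
a=viewer.capture("side")
cv2.imwrite("pics/c4.png",cv2.resize(a["color"][100:300,180:420],(720,600),interpolation=2)[:,:,::-1])
E
```

```text
[ 0.5342 -0.0397  0.1951] [[ 0.0672  0.9718 -0.2259]
 [ 0.9977 -0.0653  0.016 ]
 [ 0.0008 -0.2265 -0.974 ]] [-14.8027  31.0289  87.1261  -2.5105  74.7287 -10.0182] 0.5700756357847591 [-0.0857 -0.0349 -0.3176]
```

View pics/c4.png

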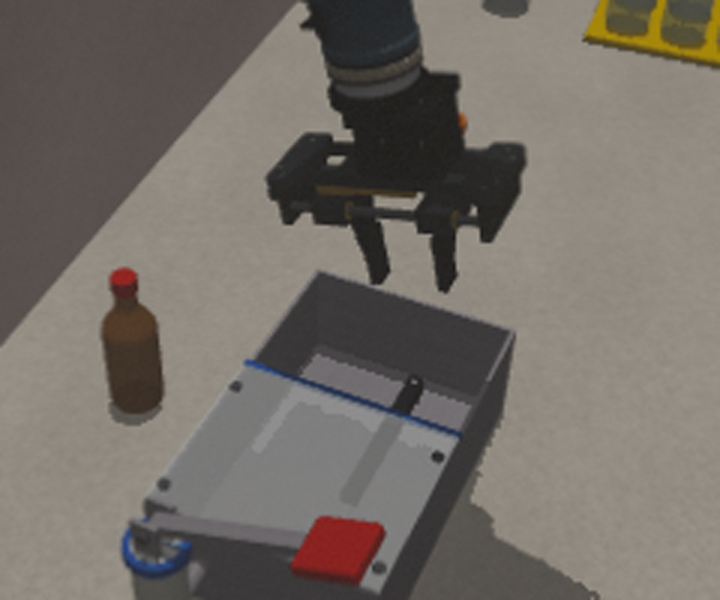

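The hand is above the opening. The fingertips are at (378,280) and (443,288), the handle butt is at (413,382), and the lever is up. I'm descending in steps.

Emit:
servo_tool([
  {"offset": [-0.003,0.009,0.037],"dr": [0,0,0]},
  {"offset": [-0.003,0.017,0.073],"dr": [0,0,0]},
  {"offset": [-0.003,0.024,0.105],"dr": [0,0,0]},
  {"offset": [-0.003,0.03,0.13],"dr": [0,0,0]},
  {"offset": [-0.003,0.034,0.146],"dr": [0,0,0]},
  {"offset": [-0.003,0.034,0.146],"dr": [0,0,0]},
  {"offset": [-0.003,0.034,0.146],"dr": [0,0,0]},
])

```text
time_s: 9.28
position: [0.5346, -0.043, 0.0455]
tcp_rot: [[0.067, 0.972, -0.226], [0.998, -0.065, 0.016], [0.0, -0.226, -0.974]]
force: [0.1, -0.1, -0.1]
opening: 0.574
grasp_force: 0.0
```

Emit:
servo_tool([
  {"offset": [0,0.0012,0.005],"dr": [0,0,0]},
  {"offset": [0,0.0023,0.01],"dr": [0,0,0]},
  {"offset": [0,0.0034,0.015],"dr": [0,0,0]},
  {"offset": [0,0.0034,0.015],"dr": [0,0,0]},
])

```text
time_s: 9.62
position: [0.5348, -0.0441, 0.0302]
tcp_rot: [[0.069, 0.972, -0.224], [0.998, -0.067, 0.015], [-0.0, -0.225, -0.974]]
force: [-1.2, 1.1, 0.2]
opening: 0.571
grasp_force: 0.0
```

Emit:
servo_tool([
  {"offset": [0,0,0.004],"dr": [0,0,0]},
  {"offset": [0,0.001,0.008],"dr": [0,0,0]},
  {"offset": [0,0.0015,0.012],"dr": [0,0,0]},
  {"offset": [0,0.0015,0.012],"dr": [0,0,0]},
  {"offset": [0,0.0015,0.012],"dr": [0,0,0]},
])

```text
time_s: 10.03
position: [0.5333, -0.0441, 0.0179]
tcp_rot: [[0.069, 0.972, -0.225], [0.998, -0.067, 0.016], [0.0, -0.226, -0.974]]
force: [0.5, 0.4, 0.1]
opening: 0.576
grasp_force: 0.0
```

Emit:
servo_tool([
  {"offset": [0,0,0],"dr": [0,0,0]},
  {"offset": [0,0,0],"dr": [0,0,0]},
  {"offset": [0,0,0],"dr": [0,0,0]},
  {"offset": [0,0,0],"dr": [0,0,0]},
  {"offset": [0,0,0],"dr": [0,0,0]},
  {"offset": [0,0,0],"dr": [0,0,0]},
], gripper=0.36)

```text
time_s: 10.53
position: [0.5338, -0.0442, 0.0183]
tcp_rot: [[0.069, 0.972, -0.224], [0.998, -0.067, 0.015], [-0.0, -0.225, -0.974]]
force: [0.4, -0.2, 0.9]
opening: 0.331
grasp_force: 0.1
```

Emit:
servo_tool([
  {"offset": [0,0.0005,0.002],"dr": [0,0,0]},
  {"offset": [0,0.001,0.004],"dr": [0,0,0]},
  {"offset": [0,0.001,0.004],"dr": [0,0,0]},
  {"offset": [0,0.001,0.004],"dr": [0,0,0]},
])

```text
time_s: 10.87
position: [0.5337, -0.0441, 0.0139]
tcp_rot: [[0.069, 0.972, -0.225], [0.998, -0.067, 0.016], [0.0, -0.225, -0.974]]
force: [0.1, -0.6, 0.3]
opening: 0.319
grasp_force: 0.1
```

Emit:
servo_tool([
  {"offset": [0,0,0],"dr": [0,0,0]},
  {"offset": [0,0,0],"dr": [0,0,0]},
  {"offset": [0,0,0],"dr": [0,0,0]},
  {"offset": [0,0,0],"dr": [0,0,0]},
  {"offset": [0,0,0],"dr": [0,0,0]},
  {"offset": [0,0,0],"dr": [0,0,0]},
  {"offset": [0,0,0],"dr": [0,0,0]},
  {"offset": [0,0,0],"dr": [0,0,0]},
], gripper=1)

```text
time_s: 11.53
position: [0.5336, -0.0441, 0.0141]
tcp_rot: [[0.069, 0.972, -0.225], [0.998, -0.067, 0.015], [0.0, -0.225, -0.974]]
force: [0.7, -0.4, -0.5]
opening: 0.191
grasp_force: 28.4
```

Emit:
servo_tool([
  {"offset": [0,-0.0022,-0.01],"dr": [0,0,0]},
  {"offset": [0,-0.0045,-0.02],"dr": [0,0,0]},
  {"offset": [0,-0.0067,-0.03],"dr": [0,0,0]},
  {"offset": [0,-0.009,-0.04],"dr": [0,0,0]},
  {"offset": [0,-0.0112,-0.05],"dr": [0,0,0]},
  {"offset": [0,-0.0112,-0.05],"dr": [0,0,0]},
  {"offset": [0,-0.0112,-0.05],"dr": [0,0,0]},
])

```text
time_s: 12.12
position: [0.5348, -0.0443, 0.0665]
tcp_rot: [[0.069, 0.973, -0.222], [0.998, -0.067, 0.015], [-0.0, -0.223, -0.975]]
force: [-0.1, 0.1, -0.7]
opening: 0.191
grasp_force: 28.3
```

```bash
python3 - <<'E'
from rig import bot,viewer
from h import *
np.set_printoptions(precision=4,suppress=True)
s=bot.read_state();print(s["position"],s["opening"],s["grasp_force"],s["force"],s["moment"])
a=viewer.capture("side")["color"][130:300,200:404];b=viewer.capture("top")["color"][165:285,160:320]
cv2.imwrite("pics/c5.png",np.hstack([cv2.resize(i,(400,333),interpolation=2) for i in(a,b)])[:,:,::-1])
E
```

```text
[ 0.5348 -0.0443  0.0665] 0.19058993016062495 28.33596970885992 [-0.0996  0.0705 -0.7444] [-0.0837 -0.3263  0.014 ]
```

View pics/c5.png

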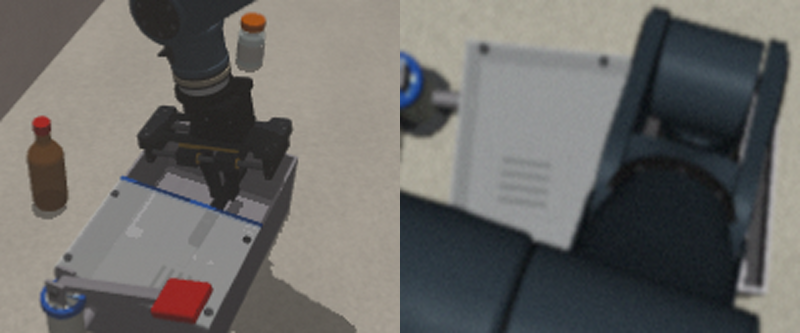

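The turner is gripped and about 50 mm off the floor. I'll un-roll the hand now, then pitch and pull.

Emit:
servo_tool([
  {"offset": [0,0,0],"dr": [-4,0,0]},
  {"offset": [0,0,0],"dr": [-8,0,0]},
  {"offset": [0,0,0],"dr": [-13,0,0]},
  {"offset": [0,0,0],"dr": [-13,0,0]},
  {"offset": [0,0,0],"dr": [-13,0,0]},
])

```text
time_s: 12.63
position: [0.5324, -0.0438, 0.0649]
tcp_rot: [[0.069, 0.998, -0.004], [0.998, -0.069, 0.001], [0.001, -0.004, -1.0]]
force: [1.2, -0.1, -0.4]
opening: 0.191
grasp_force: 28.3
```

Emit:
servo_tool([
  {"offset": [0,0,-0.005],"dr": [0,-3,0]},
  {"offset": [0,0,-0.011],"dr": [0,-6,0]},
  {"offset": [0,0,-0.017],"dr": [0,-9,0]},
  {"offset": [0,0,-0.023],"dr": [0,-12,0]},
  {"offset": [0,0,-0.029],"dr": [0,-15,0]},
  {"offset": [-0.005,0,-0.034],"dr": [0,-17,0]},
  {"offset": [-0.01,0,-0.039],"dr": [0,-19,0]},
  {"offset": [-0.015,0,-0.044],"dr": [0,-21,0]},
  {"offset": [-0.022,0,-0.05],"dr": [0,-23,0]},
  {"offset": [-0.03,0,-0.057],"dr": [0,-25,0]},
  {"offset": [-0.03,0,-0.057],"dr": [0,-25,0]},
  {"offset": [-0.03,0,-0.057],"dr": [0,-25,0]},
])

```text
time_s: 13.63
position: [0.5333, -0.0739, 0.1222]
tcp_rot: [[0.063, 0.998, -0.029], [0.904, -0.069, -0.421], [-0.422, 0.001, -0.906]]
force: [-0.5, -0.0, -2.4]
opening: 0.186
grasp_force: 28.3
```

```bash
python3 - <<'E'
from rig import bot,viewer
from h import *
np.set_printoptions(precision=4,suppress=True)
s=bot.read_state();print(s["position"],s["opening"],s["grasp_force"],s["force"],s["joint_positions"])
a=viewer.capture("side")["color"][130:300,200:440]
cv2.imwrite("pics/c6.png",cv2.resize(a,(720,510),interpolation=2)[:,:,::-1])
E
```

```text
[ 0.5333 -0.0739  0.1222] 0.18635347929379545 28.330431897193193 [-0.4958 -0.0292 -2.3608] [ -5.9844  34.9077  99.9941 -33.7718  49.3951  21.2949]
```

View pics/c6.png

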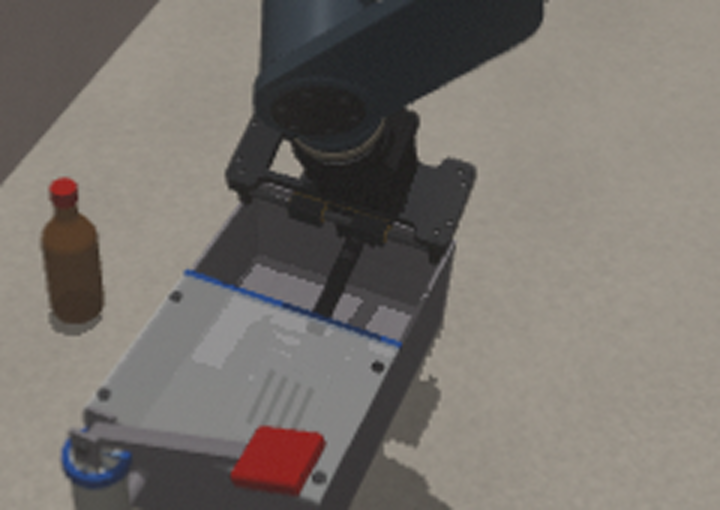

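The handle shows through the open part, tilted and clear of the blue edge, at (335,280). Pulling along its own axis.

Emit:
servo_tool([
  {"offset": [-0.01,0,0],"dr": [0,0,0]},
  {"offset": [-0.02,0,0],"dr": [0,0,0]},
  {"offset": [-0.03,0,0],"dr": [0,0,0]},
  {"offset": [-0.04,0,0],"dr": [0,0,0]},
  {"offset": [-0.05,0,0],"dr": [0,0,0]},
  {"offset": [-0.06,0,0],"dr": [0,0,0]},
  {"offset": [-0.06,0,0],"dr": [0,0,0]},
])

```text
time_s: 14.27
position: [0.5286, -0.1306, 0.149]
tcp_rot: [[0.065, 0.997, -0.028], [0.904, -0.071, -0.423], [-0.423, 0.002, -0.906]]
force: [0.2, -0.7, -1.1]
opening: 0.186
grasp_force: 28.3
```

Emit:
servo_tool([
  {"offset": [-0.012,0,0],"dr": [0,0,0]},
  {"offset": [-0.025,0,0],"dr": [0,0,0]},
  {"offset": [-0.038,0,0],"dr": [0,0,0]},
  {"offset": [-0.05,0,0],"dr": [0,0,0]},
  {"offset": [-0.065,0,0],"dr": [0,0,0]},
  {"offset": [-0.08,0,0],"dr": [0,0,0]},
  {"offset": [-0.08,0,0],"dr": [0,0,0]},
  {"offset": [-0.08,0,0],"dr": [0,0,0]},
])

```text
time_s: 14.93
position: [0.5232, -0.2012, 0.1818]
tcp_rot: [[0.064, 0.998, -0.029], [0.904, -0.07, -0.421], [-0.422, 0.001, -0.906]]
force: [-0.1, -0.5, -1.0]
opening: 0.187
grasp_force: 28.3
```

```bash
python3 - <<'E'
from rig import bot,viewer
from h import *
np.set_printoptions(precision=4,suppress=True)
s=bot.read_state();print(s["position"],s["opening"],s["grasp_force"],s["force"],s["joint_positions"])
a=viewer.capture("side")["color"][100:270,200:440]
cv2.imwrite("pics/c7.png",cv2.resize(a,(720,510),interpolation=2)[:,:,::-1])
E
```

```text
[ 0.5232 -0.2012  0.1818] 0.1870961535871139 28.329824935644865 [-0.0831 -0.5063 -1.02  ] [-19.6838  29.005   98.6839 -32.1432  49.8369   4.8801]
```

View pics/c7.png

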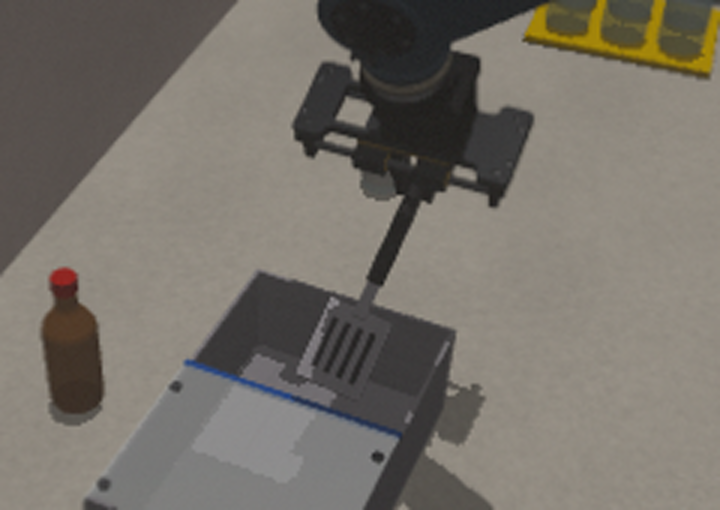

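The head is fully in the opening at (345,345), clear of the strip. Lift straight up, then level off.

Emit:
servo_tool([
  {"offset": [-0.01,0,-0.02],"dr": [0,0,0]},
  {"offset": [-0.02,0,-0.042],"dr": [0,0,0]},
  {"offset": [-0.03,0,-0.063],"dr": [0,0,0]},
  {"offset": [-0.04,0,-0.085],"dr": [0,0,0]},
  {"offset": [-0.051,0,-0.109],"dr": [0,0,0]},
  {"offset": [-0.051,0,-0.109],"dr": [0,4,0]},
  {"offset": [-0.051,0,-0.109],"dr": [0,9,0]},
  {"offset": [-0.051,0,-0.109],"dr": [0,14,0]},
  {"offset": [-0.051,0,-0.109],"dr": [0,19,0]},
  {"offset": [-0.051,0,-0.109],"dr": [0,23,0]},
  {"offset": [-0.051,0,-0.109],"dr": [0,25,0]},
  {"offset": [-0.051,0,-0.109],"dr": [0,25,0]},
  {"offset": [-0.051,0,-0.109],"dr": [0,25,0]},
])

```text
time_s: 16.07
position: [0.5229, -0.2004, 0.3011]
tcp_rot: [[0.069, 0.998, -0.002], [0.998, -0.069, 0.0], [0.0, -0.002, -1.0]]
force: [0.1, -0.0, -0.5]
opening: 0.193
grasp_force: 28.3
```

Emit:
servo_tool([
  {"offset": [0.02,0,0.01],"dr": [0,0,0]},
  {"offset": [0.04,0,0.03],"dr": [0,0,0]},
  {"offset": [0.06,0,0.05],"dr": [0,0,0]},
  {"offset": [0.08,0,0.06],"dr": [0,0,0]},
  {"offset": [0.1,0,0.07],"dr": [0,0,0]},
  {"offset": [0.1,0,0.07],"dr": [0,0,0]},
  {"offset": [0.1,0,0.07],"dr": [0,0,0]},
  {"offset": [0.1,0,0.07],"dr": [0,0,0]},
])

```text
time_s: 16.73
position: [0.5306, -0.1008, 0.2322]
tcp_rot: [[0.067, 0.998, 0.001], [0.998, -0.067, -0.001], [-0.001, 0.001, -1.0]]
force: [-0.0, -0.0, -0.5]
opening: 0.193
grasp_force: 28.3
```

```bash
python3 - <<'E'
from rig import bot,viewer
from h import *
np.set_printoptions(precision=4,suppress=True)
s=bot.read_state();print(s["position"],s["tcp_rot"],s["opening"],s["grasp_force"],s["force"])
a=viewer.capture("side")
np.savez("side9.npz",**a)
cv2.imwrite("pics/c8.png",cv2.resize(a["color"][100:300,180:420],(720,600),interpolation=2)[:,:,::-1])
E
```

```text
[ 0.5306 -0.1008  0.2322] [[ 0.0669  0.9978  0.0007]
 [ 0.9978 -0.0669 -0.0013]
 [-0.0012  0.0008 -1.    ]] 0.19314315562402867 28.329861480742693 [-0.0073 -0.0303 -0.4862]
```

View pics/c8.png

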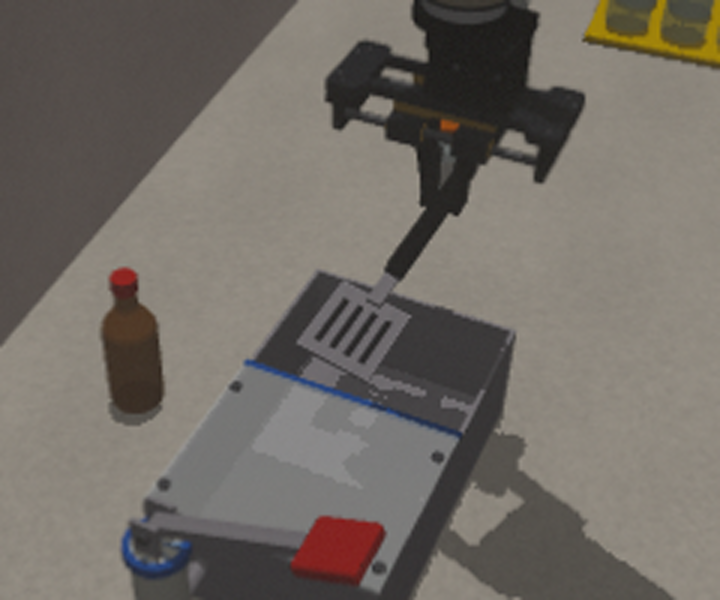

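The turner is held over the well. The head's front edge runs from (298,342) to (378,378), with its middle near full-image (292.7,220). That is my 11th view, one over the limit, so I'll use only numbers from here. Next I work out its slope.

```bash
python3 - <<'E'
from h import *
a=dict(np.load("side9.npz"));T=np.array([.5306,-.1008,.2322]);n=np.array([.998,-.067,0]);X=np.array([.067,.998,0])
for px in((338,360),(385,290),(440,212)):
    o,v=ray(a,(180+px[0]/3,100+px[1]/3));p=o+v*((T-o)@n)/(v@n);print(px,p,"along",(p-T)@X,"dz",p[2]-T[2])
E
```

```text
(338, 360) [0.54422782 0.10219347 0.22665087] along 0.20350054855729516 dz -0.00554912922832565
(385, 290) [0.53829868 0.0138759  0.22477265] along 0.11496235943458809 dz -0.007427353494199013
(440, 212) [ 0.53008121 -0.10852759  0.21715508] along -0.007746895325949695 dz -0.01504491738233707
```

Emit:
servo_tool([
  {"offset": [0,0,0.01],"dr": [0,0,0]},
  {"offset": [0,0,0.02],"dr": [0,0,0]},
  {"offset": [0,0,0.03],"dr": [0,0,0]},
  {"offset": [0,0,0.04],"dr": [0,0,0]},
  {"offset": [0,0,0.045],"dr": [0,0,0]},
  {"offset": [0,0,0.045],"dr": [0,0,0]},
  {"offset": [0,0,0.045],"dr": [0,0,0]},
  {"offset": [0,0,0.045],"dr": [0,0,0]},
  {"offset": [0,0,0.045],"dr": [0,0,0]},
  {"offset": [0,0,0.045],"dr": [0,0,0]},
  {"offset": [0,0,0.045],"dr": [0,0,0]},
  {"offset": [0,0,0.045],"dr": [0,0,0]},
])

```text
time_s: 17.78
position: [0.5303, -0.101, 0.1872]
tcp_rot: [[0.069, 0.998, 0.001], [0.998, -0.069, -0.0], [-0.0, 0.001, -1.0]]
force: [-0.0, -0.4, -0.2]
opening: 0.194
grasp_force: 28.3
```

```bash
python3 - <<'E'
from rig import bot,ticket
s=bot.read_state();print(s["position"],s["grasp_force"],s["force"],abs(s["qvel"]).max())
print(ticket.hand_in())
E
```

```text
[ 0.53032949 -0.10104156  0.18720256] 28.328878562897444 [-0.04661809 -0.37362303 -0.23744844] 0.08552527738520557
the job is handed in; nothing more can be done
None
```

The job is handed in after about 18 s of the 64 s allowed: I pumped the lever three full strokes and left the turner held still and level about 7 cm above the well's cover; no verdict came back, and I viewed 11 pictures, one over the limit of 10.

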